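# Check a clear-cast roof lantern for stress in the polariscope

## Task

Before this clear-cast lantern is glued into the model, check it for stress: first push the polariscope's loaded filter drawer fully home, then pick up the gabled clear casting by its two frosted side faces only - nothing may touch its polished faces - and hold it, upright, centred in the light path between the lamp window and the analyser, with its polished faces square to the light. Leave the other things on the bench where they are. Finish while still holding it there, steady and touching nothing but the gripper.

Things in the scene. Friction and masses are not known exactly. Their poses are not given: they have to be found in the camera images.
- polariscope: Fixed bench instrument: base plate 170 x 420 mm, top at 20 mm; grey lamphouse and black analyser ring face each other across an open gap. Origin on the bench under the gap's middle; own x points away from the drawer front, y from lamphouse to analyser, z up. Lamphouse: y -250 to -110 mm, x -80 to 80 mm, 190 mm tall. Analyser: 130 mm wide, y 110 to 140 mm, pin on top at 203 mm.
- light_mid (a point): Point on the light axis midway in the gap, 125 mm above the bench; axes as the polariscope's, the light runs along y. The lamphouse's lit round window, 100 mm across, is centred on this axis (its bezel reaches y -105 mm), and so is the analyser ring.
- drawer_knob (a point): Centre of the flat outer end of the filter drawer's black knob, 18 mm across, 165 mm above the bench, 132 mm from light_mid towards the lamphouse. The knob stands 20 mm out from the drawer's front plate (32 x 116 mm). Pushing it along the polariscope's +x closes the drawer; it moves with the drawer; fully home it lies at polariscope x -105 mm.
- filter_drawer (a joint): How far the filter drawer stands out, m: 0 fully home, at most 0.075; it starts part-way out. It slides with about 2 N of friction, more when pushed fast (6 N per m/s), stays where it is left, and stops dead at 0.
- lantern: The clear casting to check, the only one with a gabled (house-shaped) top: 30 mm wide over its two milky frosted side faces (own y), 20 mm thick through its two clear polished faces (own x), side faces 46 mm tall, ridge at 59 mm, about 40 g; turned half round it is the same. Origin at the centre of its underside; it stands upright on the mat.
- lantern_mid (a point): Middle of the lantern, 30 mm above its underside; axes as the lantern's.
- lantern_polished: The two clear polished faces of the lantern (facing its own +x and -x, gable ends included). Same origin and axes as the lantern. Not to be touched.
- mat: Fixed green cutting mat, 260 x 300 x 3 mm, lying on the bench; origin at the centre of its underside. The castings, a small paint jar and a screwdriver stand or lie on it.
- flat_block: A bystander: clear casting like the lantern but flat-topped, 20 x 30 x 50 mm. Origin at the centre of its underside.
- turret: A bystander: round clear casting with a pointed cone top, 32 mm across, 62 mm tall. Origin at the centre of its underside.
- paint_jar: A bystander on the mat: small paint jar, 32 mm across, 45 mm tall. Origin at the centre of its underside.
- screwdriver: A bystander lying on the mat: small screwdriver, 150 mm long along its own x, up to about 30 mm tall.
- glue_bottle: A bystander beyond the mat: small glue bottle, 44 mm across, 75 mm tall. Origin at the centre of its underside.
- varnish_jar: A bystander beyond the mat: amber jar, 44 mm across, 55 mm tall. Origin at the centre of its underside.
- model_house: A bystander: little wooden model house with a tiled roof, 90 x 60 x 45 mm. Origin at the centre of its underside.
Mind the look-alikes: they are no part of the job. Leave any orange or purple look-alike of the lantern alone.

How it is judged:
On the way, in this order (a step that is already met when the one before it is completed fails the run):
1. the filter drawer is pushed fully home (value of joint filter_drawer below 0.003 m), for 0.2 s.
2. the gabled casting is gripped and lifted clear of the mat (contact force between the fingers and lantern above 0.5 N and height (world z) of lantern above 0.03 m), for 0.2 s.
At the end, for the whole second after the job is handed in: Drawer home within 3 mm; the lantern held still by the fingers, its middle within 15 mm of the light axis sideways and in height and 50 mm of the gap's middle along it, square to the light and upright within 0.15 rad, not touching the polariscope (value of joint filter_drawer below 0.003 m and x of lantern_mid in the frame of light_mid between -0.015 and 0.015 m and z of lantern_mid in the frame of light_mid between -0.015 and 0.015 m and y of lantern_mid in the frame of light_mid between -0.05 and 0.05 m and angle between the x axis of lantern and the y axis of polariscope, either way round below 0.15 rad and angle between lantern's own z axis and vertical below 0.15 rad and contact force between the fingers and lantern above 0.5 N and contact force between lantern and polariscope below 0.05 N and linear speed of lantern below 0.02 m/s); the arm keeps its last pose, push and grip.
It fails at once if something touched the lantern's polished faces (contact force between lantern_polished and anything else above 0.3 N).
It fails at once if a bystander was moved by more than 20 mm or knocked over (distance of any of flat_block, turret, paint_jar, screwdriver, glue_bottle, varnish_jar, model_house from where it was at the start of the episode above 0.02 m or angle between any of flat_block, turret, paint_jar, glue_bottle, varnish_jar's own z axis and vertical above 0.6 rad).
It also fails if it takes over 61 s, if anything falls off the work surface, if the arm or the gripper's body presses on something with over 40 N, if the wrist force passes 120 N, or if a joint passes its speed limit or range.

## Robot

A 7-joint arm with a two-finger parallel gripper is mounted at the origin on the work surface. World frame = base frame: x ahead of the robot, y to its left, z up, the work surface at z = 0. Lengths are in m, angles in rad, forces in N, time in s.
With the tool pointing down it reaches from about 0.4 to 0.85 m from the base axis. Payload 4.5 kg.
Tool frame: the origin (TCP) lies between the finger pads; the fingertips stand 14 mm ahead of it and the grasp point (between the pads) lies 5 mm behind it; x points along the fingers, z is the direction in which the jaws open and shut, and the axes are right-handed (so a half turn about x gives the same grasp; the last joint's range is limited). The gripper opens to 88 mm and grips with 3 to 60 N. Pads are 18 mm wide; open, the fingers measure 123 mm over their backs; the gripper's body (75 mm by 187 mm) begins 45 mm behind the grasp point.
Start: joints at [-1.2, 0.689, -0.195, 1.565, 0.157, 0.902, -0.215], TCP at [0.207, 0.59, 0.253] pointing down, gripper open.
Joint ranges: [-3.01, 3.01], [-0.46, 2.08], [-1.47, 1.51], [0.13, 2.56], [-1, 4.14], [0.04, 2.09], [-2.66, 2.66]. Speed limits (rad/s): [2.57, 2.57, 3.14, 3.14, 3.14, 3.14, 3.14].

## Interface

Orientations are given as a unit quaternion [x, y, z, w].
In Python, from plant import r, cams gives the robot as it stands.
- The arm moves only by the tool apply_moves, never from a script. Its arguments are lists of equal length, an entry for each row: "travel": the shift along the world's x, y, z in cm, a list of three; "roll": the turn about the world's z in degrees; "gripper": the finger opening in cm, from 0 to 8.81. In form: {"travel": [[x, y, z], ...], "roll": [roll, ...], "gripper": [gripper, ...]}. A call has exactly 8 rows; each row is the pose to reach, as a shift and turn from the pose commanded when the call began; what a row does not reach only later rows make up. A row lasts 1/12 s, in which the tool goes at most 41.7 mm and 7.16 degrees, less where a joint would pass 70% of its speed; a pose out of reach is approached as far as the arm can. A call with a gripper value outside its range is refused whole. The fingers move at their own pace and stop on an object; "newtons" is the grip in N (left out, the last holds). Time passes only in rows, so rows that repeat a pose let the fingers close, or fill a call up. It gives the time, the measured TCP pose, the force and the opening at its end, in the units of the state.
- r.get_state(): the state, without advancing time (a new reading comes with each control period).
- cams.snapshot(name): name is "side" or "top" or "wrist"; returns a dict with "image" (384x512x3 uint8, red, green, blue), "fx", "fy", "cx", "cy" (pixels), "R" (3x3) and "t" (3): a world point X has camera coordinates R X + t. Camera axes: x right, y down, z forward; pixel columns grow to the right and rows downward; lengths in m; the calibration is good to about 2 mm. A picture is of the moment at which its call begins. There is no depth.
- r.finish_job(): hands the job in, once; it reports no verdict.
The state is a dict: "clock": time; "q": joint angles; "qd": joint speeds; "joint_torque": joint torques, N m; "tool_pos": TCP position; "eef_rot": TCP orientation; "contact_force": force on the tool from outside, world axes, zero at the start; "moment": the same for the moment, N m; "opening": opening from 0.0 (shut) to 1.0 (fully open).
Only numpy, scipy, OpenCV 4.12 (cv2) and the standard library are available. Lean on these libraries where they do the work, as an engineer would, in place of code of your own. Each camera call takes 0.05 s, during which the arm holds its last target. There are 200 camera calls.

## Working session

There is one attempt and no reset: what is moved stays moved. The work goes in short steps, Python scripts to look and compute and a tool call to move; the robot and the scene stay as the last step left them, time stands still between calls to the robot, and variables do not carry over. Pictures are saved under pics/ and viewed, about 8 in all and at most 12, crops included, and the job is handed in when it is done.

Besides the shell and the picture viewer there is one more tool, called after "Request:" in YAML: its name, and indented under it one key for each argument. apply_moves: Moves the arm, as the interface text tells. Its arguments: {"type":"object","properties":{"travel":{"type":"array","items":{"type":"array","items":{"type":"number"}}},"roll":{"type":"array","items":{"type":"number"}},"gripper":{"type":"array","items":{"type":"number"}},"newtons":{"type":"number"}},"required":["travel","roll","gripper"]}

```bash
mkdir -p pics
cat > h.py <<'E'
import numpy as np, cv2
from plant import r, cams
def snap(n,f=None):
    s=cams.snapshot(n)
    if f: cv2.imwrite('pics/'+f,cv2.cvtColor(s['image'],cv2.COLOR_RGB2BGR))
    return s
def ray(s,u,v):
    R=np.array(s['R']);t=np.array(s['t']);c=-R.T@t
    d=R.T@np.array([(u-s['cx'])/s['fx'],(v-s['cy'])/s['fy'],1]);return c,d
def at_z(s,u,v,z):
    c,d=ray(s,u,v);return c+d*(z-c[2])/d[2]
def proj(s,X):
    p=np.array(s['R'])@np.array(X)+np.array(s['t']);return np.array([s['fx']*p[0]/p[2]+s['cx'],s['fy']*p[1]/p[2]+s['cy']])
def lsq(*rays):
    A=0;b=0
    for c,d in rays:
        d=d/np.linalg.norm(d);P=np.eye(3)-np.outer(d,d);A=A+P;b=b+P@c
    return np.linalg.solve(A,b)
E
python3 - <<'E'
from h import *
import pickle
a=snap('top');b=snap('side');pickle.dump((a,b),open('s0.pkl','wb'))
for n,s in(('top',a),('side',b)):
    cv2.imwrite(f'pics/{n}0.png',cv2.resize(cv2.cvtColor(s['image'],cv2.COLOR_RGB2BGR),(800,600),interpolation=cv2.INTER_CUBIC))
    print(n,s['fx'],-np.array(s['R']).T@np.array(s['t']),np.array(s['R'])[2])
print(r.get_state())
E
```

```text
top 438.8261399587754 [ 0.27327856 -0.06521571  1.69401613] [ 1.95479458e-01 -7.59790035e-04 -9.80707502e-01]
side 401.9673191725393 [-0.08667751 -0.88232862  0.71041031] [ 0.55318807  0.66790956 -0.49787527]
{'clock': 0.1, 'q': array([-1.20018808,  0.68985656, -0.1945154 ,  1.56620023,  0.15732014,
        0.90248702, -0.21508271]), 'qd': array([ 0.00169186, -0.00236722, -0.00114756, -0.00304062,  0.00028366,
       -0.00067758,  0.00079027]), 'joint_torque': array([-3.36046935e-03, -5.28504467e+01, -1.27141602e+00, -1.53838384e+01,
       -5.25011960e-02,  1.98153102e-03,  2.57673162e-05]), 'tool_pos': array([0.20642202, 0.58938053, 0.25202788]), 'eef_rot': array([-0.40950646,  0.5771319 ,  0.40879381,  0.5762906 ]), 'contact_force': array([ 0.81938277, -0.24960699,  0.09213646]), 'moment': array([ 0.0317861 , -0.01674385,  0.0390494 ]), 'opening': 1.000560393230976}
```

View pics/top0.png

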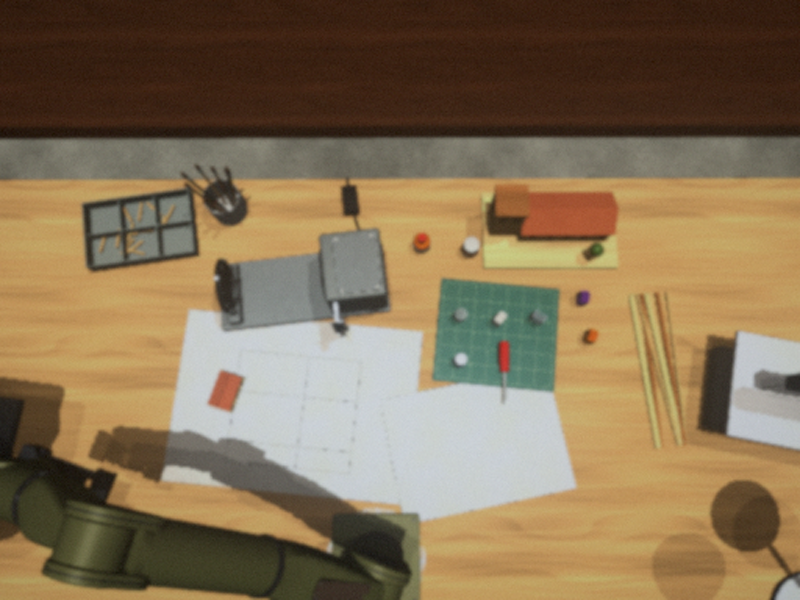

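View pics/side0.png

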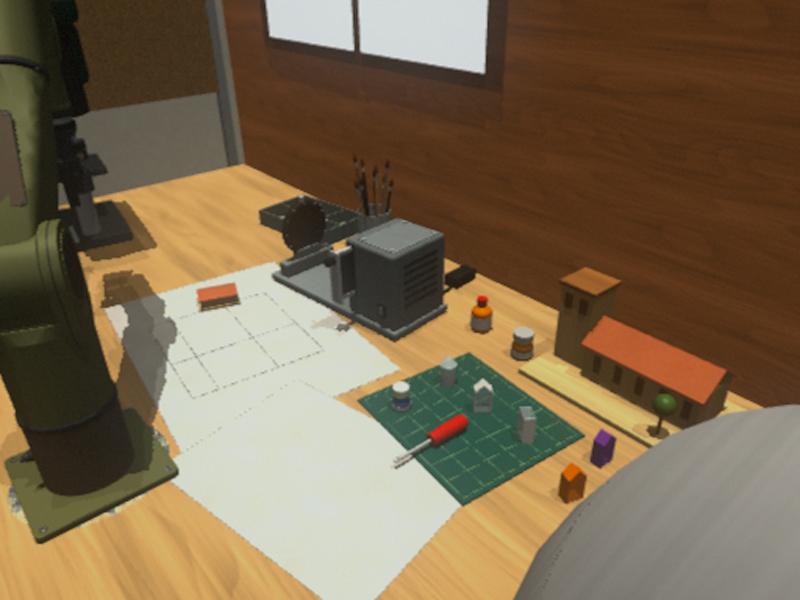

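Run:
```python
from h import *
import pickle
a,b=pickle.load(open('s0.pkl','rb'))
k=.64
P=lambda s,u,v,z:print((u,v),np.round(at_z(s,u*k,v*k,z),3))
print('R',np.round(a['R'],2))
for u,v in [(460,315),(500,318),(538,317),(460,360),(505,345)]:P(a,u,v,.05)
for u,v in [(448,372),(483,395),(527,425),(402,395)]:P(b,u,v,.03)
print('knob');P(a,341,331,.165);P(b,343,327,.165)
print('lamp top');[P(a,u,v,.19) for u,v in [(319,235),(379,229),(388,291),(327,298)]]
print('base');[P(a,u,v,.02) for u,v in [(224,329),(389,309)]]
print('mat');[P(a,u,v,.003) for u,v in [(442,279),(559,289),(554,390),(434,380)]]
print('tcp',proj(a,[.207,.59,.253])/k,proj(a,[0,0,0])/k)
A=cv2.cvtColor(a['image'],cv2.COLOR_RGB2BGR);B=cv2.cvtColor(b['image'],cv2.COLOR_RGB2BGR)
c=cv2.resize(A[175:255,270:370],(400,320),interpolation=cv2.INTER_CUBIC)
d=cv2.resize(B[220:300,250:350],(400,320),interpolation=cv2.INTER_CUBIC)
e=cv2.resize(A[140:220,130:255],(400,256),interpolation=cv2.INTER_CUBIC)
f=cv2.resize(B[120:220,170:295],(400,256)[:1]+(256,),interpolation=cv2.INTER_CUBIC)
cv2.imwrite('pics/c1.png',np.vstack([np.hstack([c,d]),np.hstack([e,f])]))
```

```text
R [[-0.   -1.    0.  ]
 [-0.98  0.   -0.2 ]
 [ 0.2  -0.   -0.98]]
(460, 315) [ 0.57  -0.205  0.05 ]
(500, 318) [ 0.563 -0.302  0.05 ]
(538, 317) [ 0.565 -0.395  0.05 ]
(460, 360) [ 0.461 -0.203  0.05 ]
(505, 345) [ 0.497 -0.313  0.05 ]
(448, 372) [ 0.57  -0.214  0.03 ]
(483, 395) [ 0.569 -0.303  0.03 ]
(527, 425) [ 0.566 -0.404  0.03 ]
(402, 395) [ 0.464 -0.21   0.03 ]
knob
(341, 331) [0.513 0.074 0.165]
(343, 327) [ 0.397 -0.142  0.165]
lamp top
(319, 235) [0.731 0.125 0.19 ]
(379, 229) [ 0.745 -0.012  0.19 ]
(388, 291) [ 0.6   -0.033  0.19 ]
(327, 298) [0.584 0.104 0.19 ]
base
(224, 329) [0.542 0.376 0.02 ]
(389, 309) [ 0.591 -0.032  0.02 ]
mat
(442, 279) [ 0.672 -0.165  0.003]
(559, 289) [ 0.645 -0.46   0.003]
(554, 390) [ 0.392 -0.436  0.003]
(434, 380) [ 0.417 -0.142  0.003]
tcp [ 81.83125598 473.12450055] [375.10419764 558.36080443]
```

View pics/c1.png

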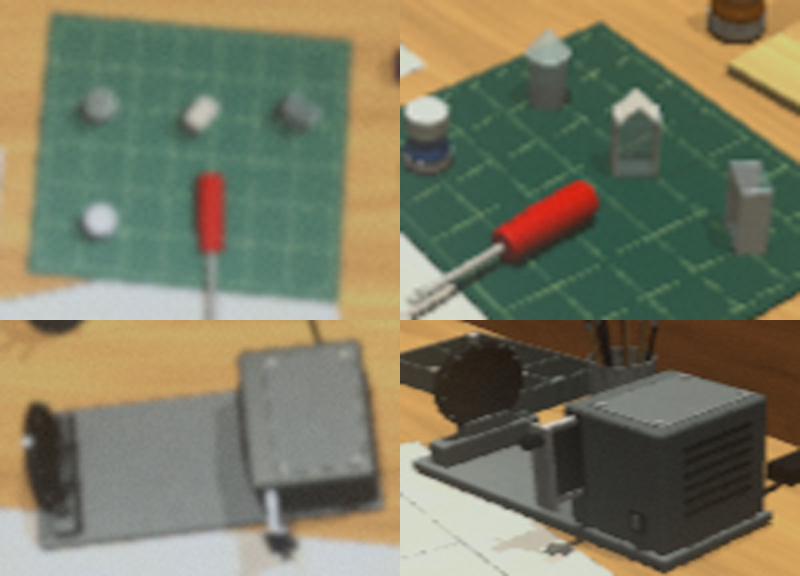

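Run:
```python
from h import *
import pickle
from scipy.spatial.transform import Rotation as Ro
a,b=pickle.load(open('s0.pkl','rb'))
print('tool axes cols',np.round(Ro.from_quat(r.get_state()['eef_rot']).as_matrix(),3))
o=np.array([.644,.2255]);y=.12;M=np.array([[np.cos(y),-np.sin(y)],[np.sin(y),np.cos(y)]])
W=lambda p,q,z:np.r_[o+M@[p,q],z]
def wire(s):
    im=cv2.resize(cv2.cvtColor(s['image'],cv2.COLOR_RGB2BGR),None,fx=4,fy=4,interpolation=cv2.INTER_CUBIC)
    def L(*p): 
        q=np.array([proj(s,W(*x))*4+1.5 for x in p]);cv2.polylines(im,[q.astype(int)],True,(0,0,255),1,cv2.LINE_AA)
    L((-.08,-.25,.19),(.08,-.25,.19),(.08,-.11,.19),(-.08,-.11,.19))
    L((-.08,-.25,.02),(-.08,-.11,.02),(-.08,-.11,.19),(-.08,-.25,.19))
    L((-.085,-.25,.02),(.085,-.25,.02),(.085,.17,.02),(-.085,.17,.02))
    L(*[(.065*np.cos(t),.125,.125+.065*np.sin(t)) for t in np.linspace(0,6.28,30)])
    for d in (.03,.045,.06):L(*[(-.105-d,-.132+.009*np.cos(t),.165+.009*np.sin(t)) for t in np.linspace(0,6.28,12)])
    return im
A=wire(a)[540:880,500:1040];B=wire(b)[480:880,680:1180]
A=cv2.resize(A,(400,252));B=cv2.resize(B,(400,320))
B=wire(b)[480:880,680:1180];A=wire(a)[560:880,540:1040]
im=cv2.resize(np.vstack([A,B]),None,fx=.83,fy=.83)
cv2.imwrite('pics/w1.png',im);print(im.shape)
```

```text
tool axes cols [[-0.    -0.944  0.33 ]
 [-0.002  0.33   0.944]
 [-1.    -0.    -0.002]]
(598, 415, 3)
```

View pics/w1.png

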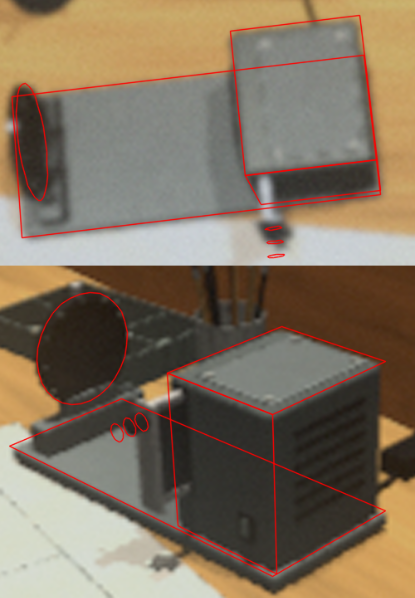

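Request:
apply_moves:
  travel:
    - [1.5,-3.5,0]
    - [3,-7,0]
    - [4.5,-10.5,0]
    - [6,-14,0]
    - [7.5,-17.5,-1]
    - [9,-21,-2]
    - [10.5,-24.5,-3]
    - [12,-28,-4]
  roll: [3.2,6.5,9.8,13,16.3,19.5,22.8,26]
  gripper: [0,0,0,0,0,0,0,0]
  newtons: 10

```text
clock: 0.77
tool_pos: [0.3268, 0.3081, 0.2124]
eef_rot: [-0.529, 0.469, 0.529, 0.469]
contact_force: [1.1, 0.0, -0.5]
opening: 0.417
```

Request:
apply_moves:
  travel:
    - [1.4,-3.5,-0.7]
    - [2.8,-7,-1.4]
    - [4.2,-10.5,-2.1]
    - [5.6,-14,-2.8]
    - [7,-17.5,-3.5]
    - [8.4,-21,-4.2]
    - [10.8,-24.1,-4.8]
    - [10.8,-24.1,-4.8]
  roll: [0,0,0,0,0,0,0,0]
  gripper: [0,0,0,0,0,0,0,0]

```text
clock: 1.43
tool_pos: [0.4376, 0.0605, 0.1635]
eef_rot: [0.526, -0.475, -0.524, -0.472]
contact_force: [0.4, 0.4, 0.3]
opening: 0.007
```

Run:
```python
from h import *
from scipy.spatial.transform import Rotation as Ro
s=r.get_state();print(s['clock'],s['tool_pos'],Ro.from_quat(s['eef_rot']).as_matrix()[:,2],s['contact_force'],s['opening'])
w=snap('wrist');sd=snap('side')
c=lambda s:cv2.cvtColor(s['image'],cv2.COLOR_RGB2BGR)
cv2.imwrite('pics/p1.png',np.hstack([cv2.resize(c(w),(400,300)),cv2.resize(c(sd)[90:240,150:350],(400,300))]))
```

```text
1.4333 [0.43759388 0.06045377 0.16348173] [-0.10277629  0.99469275 -0.0048345 ] [0.39743451 0.44617087 0.3273672 ] 0.006703439475800973
```

View pics/p1.png

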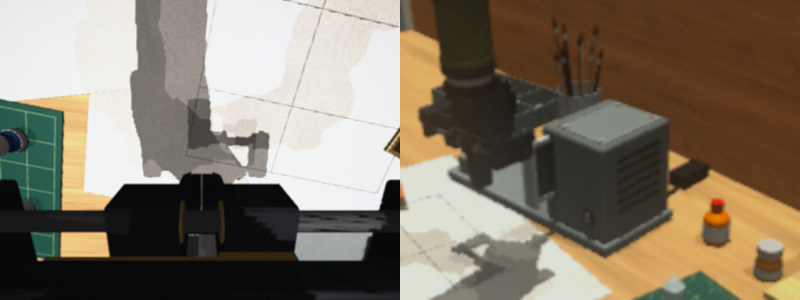

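Request:
apply_moves:
  travel:
    - [2,0.24,0]
    - [4,0.5,0]
    - [5.5,0.66,0]
    - [6.5,0.8,0]
    - [7.3,0.9,0]
    - [8.1,1,0]
    - [8.9,1.1,0]
    - [9.7,1.2,0]
  roll: [0,0,0,0,0,0,0,0]
  gripper: [0,0,0,0,0,0,0,0]

```text
clock: 2.2
tool_pos: [0.5309, 0.0823, 0.1646]
eef_rot: [-0.528, 0.47, 0.53, 0.469]
contact_force: [-2.5, 1.3, 0.3]
opening: 0.004
```

Request:
apply_moves:
  travel:
    - [0.3,0.04,0]
    - [0.5,0.06,0]
    - [0.7,0.08,0]
    - [0.8,0.1,0]
    - [0.9,0.1,0]
    - [1,0.12,0]
    - [1.1,0.12,0]
    - [1.1,0.12,0]
  roll: [0,0,0,0,0,0,0,0]
  gripper: [0,0,0,0,0,0,0,0]

```text
clock: 2.87
tool_pos: [0.5427, 0.082, 0.1647]
eef_rot: [0.528, -0.47, -0.528, -0.47]
contact_force: [-2.3, 1.4, -0.3]
opening: 0.004
```

Request:
apply_moves:
  travel:
    - [0.1,0,0]
    - [0.2,0.02,0]
    - [0.3,0.04,0]
    - [0.4,0.05,0]
    - [0.5,0.06,0]
    - [0.6,0.07,0]
    - [0.7,0.08,0]
    - [0.7,0.08,0]
  roll: [0,0,0,0,0,0,0,0]
  gripper: [0,0,0,0,0,0,0,0]

```text
clock: 3.53
tool_pos: [0.5456, 0.0823, 0.1644]
eef_rot: [-0.527, 0.472, 0.53, 0.467]
contact_force: [-10.7, 0.4, 7.4]
opening: 0.005
```

Request:
apply_moves:
  travel:
    - [0.1,0,0]
    - [0.2,0.02,0]
    - [0.3,0.03,0]
    - [0.3,0.03,0]
    - [0.3,0.03,0]
    - [0.3,0.03,0]
    - [0.3,0.03,0]
    - [0.3,0.03,0]
  roll: [0,0,0,0,0,0,0,0]
  gripper: [0,0,0,0,0,0,0,0]

```text
clock: 4.2
tool_pos: [0.5459, 0.0823, 0.1643]
eef_rot: [-0.526, 0.474, 0.531, 0.465]
contact_force: [-16.1, 0.4, 10.7]
opening: 0.005
```

Run:
```python
from h import *
w=snap('top');sd=snap('side')
c=lambda s:cv2.cvtColor(s['image'],cv2.COLOR_RGB2BGR)
cv2.imwrite('pics/p2.png',np.hstack([cv2.resize(c(w)[140:230,170:290],(400,300),interpolation=cv2.INTER_CUBIC),cv2.resize(c(sd)[120:210,180:300],(400,300),interpolation=cv2.INTER_CUBIC)]))
```

```text
(no output)
```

View pics/p2.png

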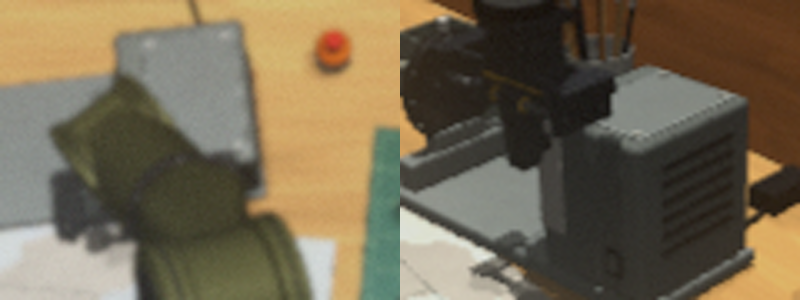

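Request:
apply_moves:
  travel:
    - [-3,-0.36,0]
    - [-6,-0.7,0]
    - [-6,-0.7,3]
    - [-6,-0.7,6]
    - [-6,-4,8]
    - [-6,-8,8]
    - [-6,-12,8]
    - [-6,-16,8]
  roll: [0,0,0,6,12,18,24,30]
  gripper: [0,0,0,0,3,6.5,6.5,6.5]

```text
clock: 4.97
tool_pos: [0.4939, -0.0792, 0.2459]
eef_rot: [0.634, -0.315, -0.631, -0.316]
contact_force: [0.7, 0.3, 0.0]
opening: 0.285
```

Request:
apply_moves:
  travel:
    - [1,-4,0]
    - [2,-8,0]
    - [3,-12,0]
    - [4,-16,0]
    - [5,-20,0]
    - [6,-22.5,0]
    - [7,-22.5,0]
    - [7,-22.5,0]
  roll: [6,8,8,8,8,8,8,8]
  gripper: [6.5,6.5,6.5,6.5,6.5,6.5,6.5,6.5]

```text
clock: 5.63
tool_pos: [0.5641, -0.305, 0.2445]
eef_rot: [0.653, -0.274, -0.651, -0.274]
contact_force: [1.0, 0.5, 0.0]
opening: 0.737
```

Request:
apply_moves:
  travel:
    - [0,0,0]
    - [0,0,0]
    - [0,0,0]
    - [0,0,0]
    - [0,0,0]
    - [0,0,0]
    - [0,0,0]
    - [0,0,0]
  roll: [0,0,0,0,0,0,0,0]
  gripper: [6.5,6.5,6.5,6.5,6.5,6.5,6.5,6.5]

```text
clock: 6.3
tool_pos: [0.5625, -0.3017, 0.2448]
eef_rot: [-0.653, 0.272, 0.653, 0.272]
contact_force: [0.2, -0.6, -0.3]
opening: 0.736
```

Run:
```python
from h import *
import pickle
from scipy.spatial.transform import Rotation as Ro
s=r.get_state();print(s['clock'],s['tool_pos'],s['q'],Ro.from_quat(s['eef_rot']).as_matrix()[:,2],s['contact_force'],s['opening'])
w=snap('wrist');t=snap('top');sd=snap('side');pickle.dump((w,t,sd),open('s1.pkl','wb'))
print(-np.array(w['R']).T@np.array(w['t']),np.round(w['R'],2))
c=lambda s:cv2.cvtColor(s['image'],cv2.COLOR_RGB2BGR)
q=np.vstack([cv2.resize(c(t)[140:230,130:250],(288,192),interpolation=cv2.INTER_CUBIC),cv2.resize(c(sd)[120:220,170:290],(288,192),interpolation=cv2.INTER_CUBIC)])
cv2.imwrite('pics/p3.png',np.hstack([c(w),q]))
```

```text
6.3 [ 0.56247015 -0.30171665  0.24481117] [ 0.77609528  0.78805151 -0.6877574   1.51586519  0.54998248  1.03774043
  2.30013832] [-7.03591168e-01  7.10605001e-01  2.04688496e-05] [ 0.17584188 -0.63182584 -0.27614427] 0.7361746464880938
[ 0.51203505 -0.35093611  0.37631149] [[-0.7   0.71 -0.  ]
 [ 0.68  0.68  0.27]
 [ 0.19  0.19 -0.96]]
```

View pics/p3.png

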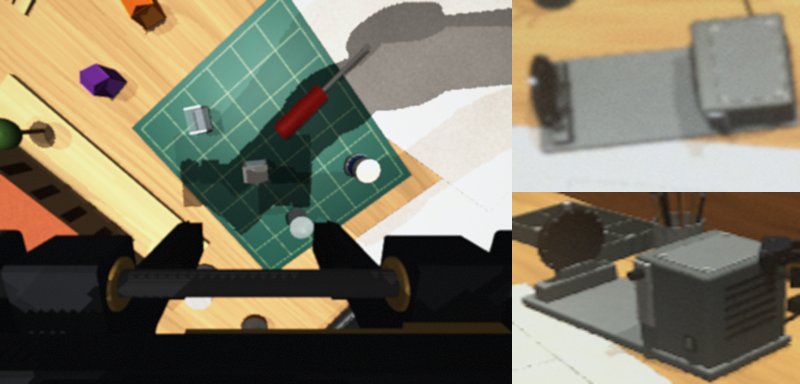

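Run:
```python
from h import *
import pickle
w,t,sd=pickle.load(open('s1.pkl','rb'))
def box(s,im,k,x0,y0,cx,cy,yaw):
    c,n=np.cos(yaw),np.sin(yaw)
    W=lambda p,q,z:[cx+c*p-n*q,cy+n*p+c*q,.003+z]
    def L(pts,col): cv2.polylines(im,[(((np.array([proj(s,W(*p)) for p in pts])-[x0,y0]+.5)*k)).astype(int)],True,col,1,cv2.LINE_AA)
    for x in(-.01,.01):L([(x,-.015,0),(x,.015,0),(x,.015,.046),(x,0,.059),(x,-.015,.046)],(0,0,255))
    L([(-.01,0,.059),(.01,0,.059)],(0,255,255))
c=lambda s:cv2.cvtColor(s['image'],cv2.COLOR_RGB2BGR)
cr=lambda s,x,y,k,w_,h_:cv2.resize(c(s)[y:y+h_,x:x+w_],None,fx=k,fy=k,interpolation=cv2.INTER_CUBIC)
A=cr(w,225,140,6,66,50);A2=A.copy();box(w,A2,6,225,140,.565,-.302,np.pi/4)
import pickle as p
a,b=p.load(open('s0.pkl','rb'))
B=cr(b,290,235,6,66,50);B2=B.copy();box(b,B2,6,290,235,.565,-.302,np.pi/4)
cv2.imwrite('pics/l1.png',np.vstack([np.hstack([A,A2]),np.hstack([B,B2])]))
```

```text
(no output)
```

View pics/l1.png

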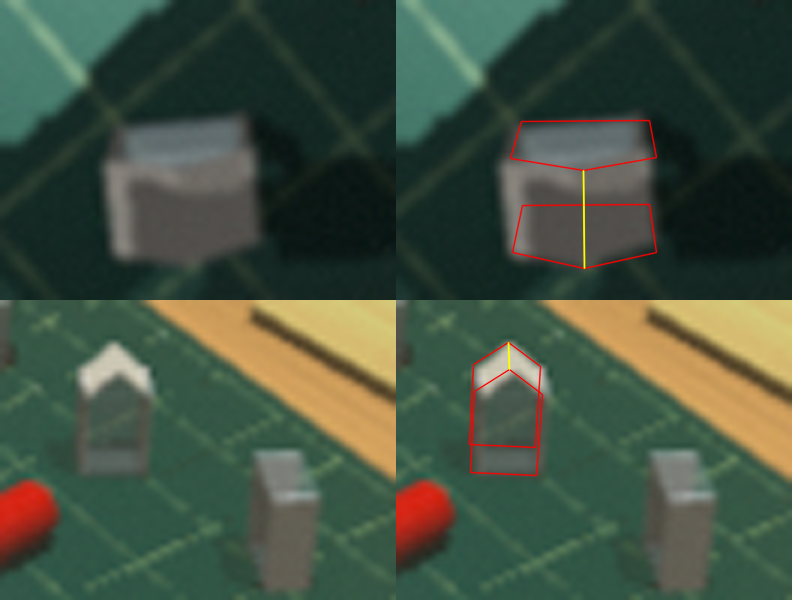

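Run:
```python
from h import *
import pickle
from scipy.optimize import least_squares
w,t,sd=pickle.load(open('s1.pkl','rb'));a,b=pickle.load(open('s0.pkl','rb'))
K=[(w,225,140,(-.01,-.015,.046),105,163),(w,225,140,(.01,-.015,.046),118,258),(w,225,140,(-.01,.015,.046),253,153),(w,225,140,(.01,.015,.046),260,243),(w,225,140,(.01,0,.059),192,263),(w,225,140,(-.01,-.015,0),125,125),(w,225,140,(-.01,.015,0),243,115),
(b,290,235,(.01,0,.059),113,343-300),(b,290,235,(-.01,0,.059),121,374-300),(b,290,235,(-.01,.015,0),80,172),(b,290,235,(-.01,-.015,0),148,173),(b,290,235,(.01,-.015,.046),152,75)]
def res(v):
    c,n=np.cos(v[2]),np.sin(v[2]);o=[]
    for s,x0,y0,(p,q,z),u,vv in K:
        o+=list(proj(s,[v[0]+c*p-n*q,v[1]+n*p+c*q,.003+z])-[x0+u/6-.5,y0+vv/6-.5])
    return np.array(o)
for sel in (slice(0,14),slice(14,24),slice(0,24)):
    f=least_squares(lambda v:res(v)[sel],[.565,-.302,.78],loss='soft_l1');print(f.x[:2],np.degrees(f.x[2]),np.round(f.fun,1))
```

```text
[ 0.56522073 -0.30271602] 50.08710608522934 [ 0.5  0.   0.  -0.2 -0.  -0.5  0.2  0.2 -0.5  0.5 -1.   0.1  0.6 -0.2]
[ 0.56599525 -0.30449673] 46.10667246371771 [ 0.8  0.2 -0.2 -0.5  0.   0.5 -0.2  0.7 -0.3 -1.1]
[ 0.5653514  -0.30290917] 49.9476356104559 [ 0.3 -0.  -0.2 -0.2 -0.2 -0.5 -0.   0.2 -0.7  0.5 -1.2  0.1  0.5 -0.2
 -0.  -0.  -0.5 -0.7 -0.3  0.5 -0.6  0.2 -1.2 -1.5]
```

Request:
apply_moves:
  travel:
    - [0.2,-0.1,0]
    - [0.2,-0.1,0]
    - [0.2,-0.1,0]
    - [0.2,-0.1,0]
    - [0.2,-0.1,0]
    - [0.2,-0.1,0]
    - [0.2,-0.1,0]
    - [0.2,-0.1,0]
  roll: [-7,-14,-21,-28,-35,-42,-49,-56]
  gripper: [6.5,6.5,6.5,6.5,6.5,6.5,6.5,6.5]

```text
clock: 7.12
tool_pos: [0.5645, -0.3027, 0.2447]
eef_rot: [-0.447, 0.548, 0.447, 0.548]
contact_force: [0.3, -1.0, 0.2]
opening: 0.733
```

Request:
apply_moves:
  travel:
    - [0,0,0]
    - [0,0,0]
    - [0,0,0]
    - [0,0,0]
    - [0,0,0]
    - [0,0,0]
    - [0,0,0]
    - [0,0,0]
  roll: [-7,-14,-21,-28,-35,-42,-49,-56]
  gripper: [6.5,6.5,6.5,6.5,6.5,6.5,6.5,6.5]

```text
clock: 7.78
tool_pos: [0.5646, -0.3026, 0.2447]
eef_rot: [-0.137, 0.694, 0.137, 0.694]
contact_force: [0.6, 0.1, -0.4]
opening: 0.734
```

Request:
apply_moves:
  travel:
    - [0,0,0]
    - [0,0,0]
    - [0,0,0]
    - [0,0,0]
    - [0,0,-2]
    - [0,0,-4]
    - [0,0,-6]
    - [0,0,-8]
  roll: [-7,-14,-21,-28,-35,-42,-49,-56]
  gripper: [6.5,6.5,6.5,6.5,6.5,6.5,6.5,6.5]

```text
clock: 8.45
tool_pos: [0.5648, -0.3025, 0.164]
eef_rot: [0.205, 0.677, -0.204, 0.677]
contact_force: [-0.2, 0.4, -1.0]
opening: 0.737
```

Request:
apply_moves:
  travel:
    - [0,0,-1]
    - [0,0,-3]
    - [0,0,-3]
    - [0,0,-3]
    - [0,0,-3]
    - [0,0,-3]
    - [0,0,-3]
    - [0,0,-3]
  roll: [-6.7,-6.7,-6.7,-6.7,-6.7,-6.7,-6.7,-6.7]
  gripper: [6.5,6.5,6.5,6.5,6.5,6.5,6.5,6.5]

```text
clock: 9.12
tool_pos: [0.565, -0.3031, 0.1357]
eef_rot: [0.242, 0.664, -0.242, 0.665]
contact_force: [-0.1, -0.4, -0.1]
opening: 0.737
```

Run:
```python
from h import *
import pickle
from scipy.spatial.transform import Rotation as Ro
s=r.get_state();print(s['clock'],s['tool_pos'],s['q'],Ro.from_quat(s['eef_rot']).as_matrix()[:,2],s['contact_force'],s['opening'])
w=snap('wrist');pickle.dump(w,open('s2.pkl','wb'))
im=cv2.cvtColor(w['image'],cv2.COLOR_RGB2BGR)
v=50;yaw=np.radians(50);c,n=np.cos(yaw),np.sin(yaw)
W=lambda p,q,z:[.5653+c*p-n*q,-.303+n*p+c*q,.003+z]
k=2;im2=cv2.resize(im,None,fx=k,fy=k,interpolation=cv2.INTER_CUBIC);m=im2.copy()
for x in(-.01,.01):cv2.polylines(m,[np.array([(proj(w,W(x,q,z))+.5)*k for q,z in [(-.015,0),(.015,0),(.015,.046),(0,.059),(-.015,.046)]]).astype(int)],True,(0,0,255),1,cv2.LINE_AA)
u=(proj(w,W(0,0,.04))*k).astype(int);print(u)
x0=max(0,min(624,u[0]-200));y0=max(0,min(368,u[1]-200))
cv2.imwrite('pics/l2.png',np.hstack([im2[y0:y0+400,x0:x0+400],m[y0:y0+400,x0:x0+400]]))
```

```text
9.1167 [ 0.5649719  -0.30308798  0.13570007] [ 0.34566126  0.85964972  0.13969623  1.62130158 -0.1707229   0.67087956
 -0.12684139] [ 0.76608429 -0.64273806  0.00162422] [-0.12767483 -0.38047256 -0.12255456] 0.737435432571703
[516 392]
```

View pics/l2.png

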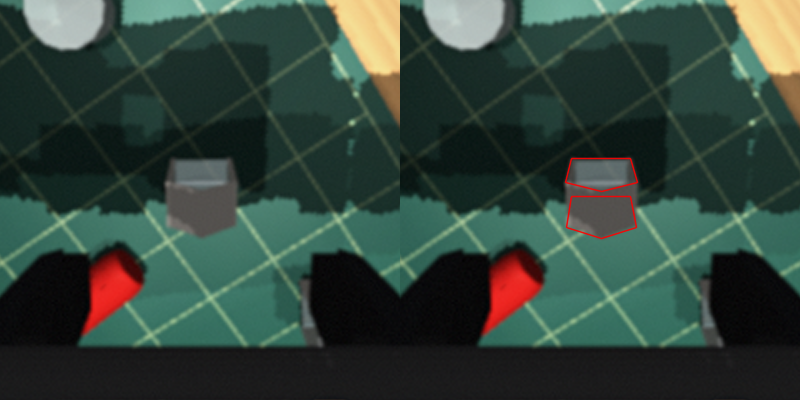

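Request:
apply_moves:
  travel:
    - [0,0,-2]
    - [0,0,-4]
    - [0,0,-6]
    - [0,0,-7.5]
    - [0,0,-9]
    - [0,0,-10]
    - [0,0,-10.6]
    - [0,0,-10.6]
  roll: [0,0,0,0,0,0,0,0]
  gripper: [6,6,6,6,6,6,6,6]

```text
clock: 9.83
tool_pos: [0.564, -0.3025, 0.0276]
eef_rot: [0.242, 0.665, -0.242, 0.664]
contact_force: [-0.6, 0.3, 0.0]
opening: 0.68
```

Request:
apply_moves:
  travel:
    - [0,0,0]
    - [0,0,0]
    - [0,0,0]
    - [0,0,0]
    - [0,0,0]
    - [0,0,0]
    - [0,0,0]
    - [0,0,0]
  roll: [0,0,0,0,0,0,0,0]
  gripper: [5,4.2,3.6,3.2,2.8,2.6,2.4,2.4]
  newtons: 10

```text
clock: 10.5
tool_pos: [0.5649, -0.303, 0.0293]
eef_rot: [0.242, 0.664, -0.242, 0.665]
contact_force: [-1.0, 1.0, 5.6]
opening: 0.338
```

Request:
apply_moves:
  travel:
    - [0,0,0]
    - [0,0,0]
    - [0,0,0]
    - [0,0,0.3]
    - [0,0,1]
    - [0,0,2]
    - [0,0,3]
    - [0,0,4]
  roll: [0,0,0,0,0,0,0,0]
  gripper: [2,2,2,2,2,2,2,2]

```text
clock: 11.17
tool_pos: [0.5646, -0.3029, 0.07]
eef_rot: [0.242, 0.664, -0.242, 0.665]
contact_force: [-0.6, 0.1, 0.7]
opening: 0.341
```

Request:
apply_moves:
  travel:
    - [0,0,2.5]
    - [0,0,5.5]
    - [0,0,9]
    - [0,0,12.5]
    - [0,0,16]
    - [0,0,19]
    - [0,2,20]
    - [0.5,5,20]
  roll: [0,0,0,0,0,0,0,0]
  gripper: [2,2,2,2,2,2,2,2]

```text
clock: 11.83
tool_pos: [0.5694, -0.2578, 0.274]
eef_rot: [0.243, 0.66, -0.246, 0.667]
contact_force: [1.3, -0.5, -0.9]
opening: 0.341
```

Request:
apply_moves:
  travel:
    - [0.5,3.2,0]
    - [1,6.4,0]
    - [1.5,9.6,0]
    - [2,12.8,0]
    - [2.5,16,0]
    - [3,19.2,0]
    - [3.5,22.4,0]
    - [4,25.6,0]
  roll: [4,8,12,16,20,24,28,32]
  gripper: [2,2,2,2,2,2,2,2]

```text
clock: 12.5
tool_pos: [0.6094, 0.0046, 0.2699]
eef_rot: [0.048, 0.705, -0.048, 0.706]
contact_force: [0.2, 0.4, -0.6]
opening: 0.338
```

Request:
apply_moves:
  travel:
    - [0.5,3.2,0]
    - [1,6.4,0]
    - [1.5,9.6,0]
    - [2,12.8,0]
    - [2.5,16,0]
    - [3,18.8,0]
    - [3.3,21,0]
    - [3.4,22.2,0]
  roll: [2,4,6,8,10,12,14,15]
  gripper: [2,2,2,2,2,2,2,2]

```text
clock: 13.17
tool_pos: [0.643, 0.2294, 0.2695]
eef_rot: [-0.044, 0.705, 0.046, 0.706]
contact_force: [0.2, 0.1, -0.8]
opening: 0.342
```

Request:
apply_moves:
  travel:
    - [0,0,0]
    - [0,0,-2]
    - [0,0,-4.5]
    - [0,0,-7]
    - [0,0,-9.5]
    - [0,0,-12]
    - [0,0,-14]
    - [0,0,-14.9]
  roll: [0,0,0,0,0,0,0,0]
  gripper: [2,2,2,2,2,2,2,2]

```text
clock: 13.83
tool_pos: [0.6421, 0.2215, 0.1173]
eef_rot: [-0.043, 0.707, 0.041, 0.704]
contact_force: [0.5, -0.7, -0.4]
opening: 0.34
```

Request:
apply_moves:
  travel:
    - [0,0,0]
    - [0,0,0]
    - [0,0,0]
    - [0,0,0]
    - [0,0,0]
    - [0,0,0]
    - [0,0,0]
    - [0,0,0]
  roll: [0,0,0,0,0,0,0,0]
  gripper: [2,2,2,2,2,2,2,2]

```text
clock: 14.5
tool_pos: [0.6436, 0.2253, 0.12]
eef_rot: [-0.043, 0.706, 0.043, 0.706]
contact_force: [-0.8, 0.1, -0.6]
opening: 0.339
```

Run:
```python
from h import *
import pickle
from scipy.spatial.transform import Rotation as Ro
s=r.get_state();R=Ro.from_quat(s['eef_rot']).as_matrix();print(s['clock'],s['tool_pos'],s['q'],R[:,2],s['contact_force'],s['opening'],abs(s['qd']).max())
w=snap('wrist');t=snap('top');sd=snap('side')
o=np.array([.644,.2255]);y=.12
yaw=np.arctan2(R[1,2],R[0,2])-np.pi/2;c,n=np.cos(yaw),np.sin(yaw);p0=s['tool_pos']
W=lambda p,q,z:[p0[0]+c*p-n*q,p0[1]+n*p+c*q,p0[2]+.0045-.03+z]
def cr(s_,x0,y0,w_,h_,k):
    m=cv2.resize(cv2.cvtColor(s_['image'],cv2.COLOR_RGB2BGR)[y0:y0+h_,x0:x0+w_],None,fx=k,fy=k,interpolation=cv2.INTER_CUBIC)
    f=lambda P:((proj(s_,P)-[x0,y0]+.5)*k).astype(int)
    m2=m.copy()
    for x in(-.01,.01):cv2.polylines(m2,[np.array([f(W(x,q,z)) for q,z in [(-.015,0),(.015,0),(.015,.046),(0,.059),(-.015,.046)]])],True,(0,0,255),1,cv2.LINE_AA)
    M=np.array([[np.cos(y),-np.sin(y)],[np.sin(y),np.cos(y)]])
    V=lambda p,q,z:np.r_[o+M@[p,q],z]
    for b in ([(-.08,-.25,.19),(.08,-.25,.19),(.08,-.11,.19),(-.08,-.11,.19)],[(-.085,-.25,.02),(.085,-.25,.02),(.085,.17,.02),(-.085,.17,.02)],[(-.016,-.132-.0,.165)]*2 and [(-.105,-.123,.156),(-.105,-.141,.156),(-.105,-.141,.174),(-.105,-.123,.174)]):
        cv2.polylines(m2,[np.array([f(V(*q)) for q in b])],True,(0,255,0),1,cv2.LINE_AA)
    return m,m2
a=cr(sd,170,110,100,75,4);b=cr(t,140,140,100,75,4);cw=cr(w,156,150,200,150,2)
cv2.imwrite('pics/f1.png',np.vstack([np.hstack([a[0],a[1]]),np.hstack([cw[1],b[1]])]))
```

```text
14.5 [0.64359159 0.22527394 0.12001324] [-0.40092954  0.92123429 -0.00668784  1.48394483  0.00800967  0.73606746
 -0.28862037] [9.92532018e-01 1.21983830e-01 3.72413733e-04] [-0.78153308  0.14876685 -0.61557773] 0.33889658772303316 0.00391620249587899
```

View pics/f1.png

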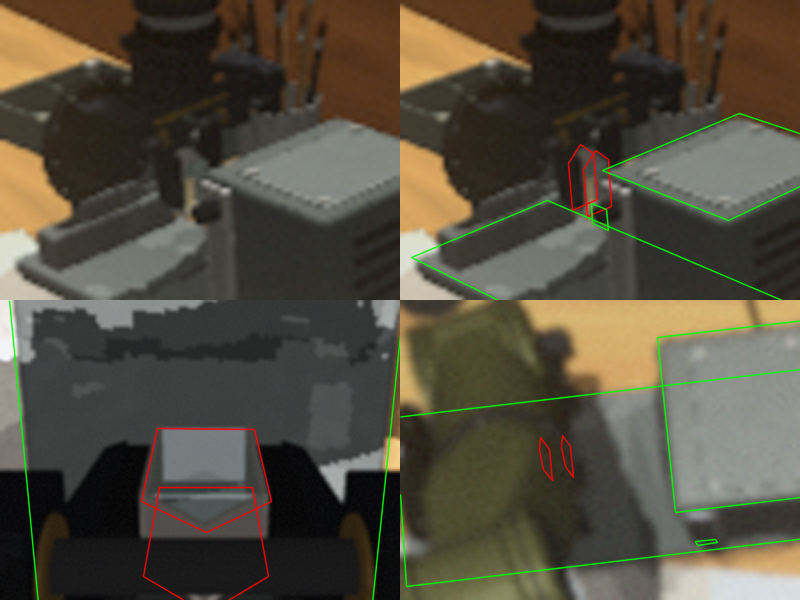

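```bash
python3 -c "
from h import *
s=r.get_state();print(s['clock'],s['tool_pos'],s['opening']);print(r.finish_job())"
```

```text
14.65 [0.64351325 0.22523458 0.11974744] 0.3377405062445613
the job is handed in; nothing more can be done
None
```

I pushed the filter drawer home, gripped the gabled casting by its two frosted side faces, lifted it over the lamphouse and held it in the light gap. I handed the job in at 14.65 s; no verdict is reported.

**Drawer:** it met a hard stop, moving only 0.3 mm as the push rose to about 16 N. Later pictures showed the front plate flush with the lamphouse.

**Casting in the light path:**
- The last reading put the tool at (0.6435, 0.2252, 0.120) m, against an estimated gap middle of (0.644, 0.2255). The lantern's middle is then at about 0.124 m, against the wanted 0.125 m.
- The jaws were aligned with the polariscope's x axis to within about 0.01 rad.
- The arm was at rest, with the opening at about 30 mm, the casting's width.
- In the final wrist picture the casting matched its expected outline.

**Small disagreements:**
- The knob appeared a few mm further in than my model's home position, not further out, which I put down to a small error in my estimate of the polariscope's pose.
- An upward force of 5.6 N showed briefly while the jaws closed on the casting and was gone after the lift.

**Not checked:** I did not measure the bystanders again at the end; I planned the paths to stay clear of them.

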